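# Set up a pocket tray from the stack and load the bushings

## Robot

A 6-joint arm with a two-finger parallel gripper is mounted at the origin on the work surface. World frame = base frame: x ahead of the robot, y to its left, z up, the work surface at z = 0. Lengths are in m, angles in degrees, forces in N, time in s.
With the tool pointing down it reaches from about 0.4 to 0.825 m from the base axis. Payload 7 kg.
Tool frame: the origin (TCP) lies midway between the tips of the shut fingers; the grasp point (between the pads) lies 19 mm behind it; z points along the fingers, y is the line along which they close (so a half turn about z gives the same grasp; the last joint's range is limited). The gripper opens to 88 mm and grips with 3 to 60 N. Pads are 19 mm wide; open, the fingers measure 130 mm over their backs; the gripper's body (78 mm by 193 mm) begins 47 mm behind the grasp point.
Start: joints at [-54.081, 20.546, 0.682, 0, -70.136, -16.507], TCP at [0.224, -0.637, 0.227] pointing down, gripper open.
Joint ranges: [-176.03, 176.03], [-82.01, 121.73], [-58.28, 71.71], [-173.87, 95.51], [-174.79, -0.11], [-173.66, 173.66]. Speed limits (degrees/s): [136.94, 136.94, 172.46, 180, 180, 180].

## Interface

Orientations are given as [roll, pitch, yaw] about the fixed x, y, z axes, in that order (R = Rz(yaw) Ry(pitch) Rx(roll)).
In Python, from plant import ctrl, viewer, close_job gives the robot as it stands. The module is installed in compiled form; this text tells all that it offers.
- The arm moves only by the tool step_arm, never from a script. Its argument "moves" is a list that holds one entry, the list of rows, each a list of 5 numbers: the shift along the world's x, y, z in cm, then the turn about the world's z in rad, then the finger opening in cm, from 0 to 8.76. In form: [[[tx, ty, tz, twist, grip], ...]]. A call has 1 to 10 rows; each row shifts and turns the commanded pose from where the row before left it; what a row does not reach is not made up. A row lasts 1/10 s, in which the tool goes at most 50 mm and 8.59 degrees, less where a joint would pass 70% of its speed; a pose out of reach is approached as far as the arm can. A call with a gripper value outside its range is refused whole. The fingers move at their own pace and stop on an object; the grip force is fixed at half the most. Time passes only in rows, so rows that do not move let the fingers close. It gives the time, the measured TCP pose, the force, the opening and the grip force at its end, in the units of the state.
- ctrl.get_obs(): the state, without advancing time (a new reading comes with each control period).
- viewer.snapshot(name): name is "scene" or "top" or "wrist"; returns (picture, depth): 480x640x3 uint8, blue, green, red; 480x640 float32, m along the optical axis (not along the pixel's ray), 0 where there is no reading.
- viewer.camera_info(name): a dict with "camera_matrix" (3x3 intrinsics, pixels), "eye" and "orientation" of the camera in the world. Camera axes: x right, y down, z forward; pixel columns grow to the right and rows downward; lengths in m; the calibration is good to about 2 mm. A picture is of the moment at which its call begins: read the wrist's pose just before it. camera_info takes no time and is no camera call; for the wrist camera it gives the pose at the moment of the call.
- close_job(): hands the job in; it is judged then, once.
The state is a dict: "clock": time; "joint_pos": joint angles; "qvel": joint speeds; "tau": joint torques, N m; "tool_pos": TCP position; "orientation": TCP orientation; "force": force on the tool from outside, world axes, zero at the start; "moment": the same for the moment, N m; "opening": finger opening in m; "gripper_force": force on a finger pad.
Only numpy, scipy, OpenCV 4.12 (cv2) and the standard library are available. Lean on these libraries where they do the work, as an engineer would, in place of code of your own. Each camera call takes 0.05 s, during which the arm holds its last target. There are 200 camera calls.

## Task

Slide the cover plate off the top of the tray stack onto the cover rest, then slide the empty top tray off the stack the other way onto the tray deck, home against its end stops; slide them flat, without lifting or tipping, and leave the tray below where it is. Then push the keeper knob down and turn it a quarter turn clockwise so that it latches over the tray's rim, and after that stand every flanged bushing that is on the bench upright, flange down, in the tray, one to a pocket. Leave the other things on the bench alone.

Things in the scene. Friction and masses are not known exactly. Their poses are not given: they have to be found in the camera images.
- station: fixed aluminium tray station, 170 x 495 mm. Origin: middle of the stack place, at bench height; y runs along it, z up. Towards -y, 10 mm from the stack, the tray deck: top 36 mm above the bench, y = -65 to -185 mm, 8 mm high side guides 158 mm apart, end stops with faces at y = -182 mm (tray home: its centre at x = 0, y = -127 mm). Knob axis at x = -24, y = -212 mm
- rest_mid (a point): centre of the top of the flat cover rest, at x = 0, y = 165 mm of the station, 52 mm above the bench. The rest reaches from y = 100 to 230 mm and is 160 mm wide; a stop 6 mm high at y = 230 mm. Between stack and rest is an open gap of 45 mm
- cover: the flat grey cover plate on top of the stack, 150 (x) x 110 (y) x 10 mm, about 0.18 kg, no handle. Origin: centre of its underside, at the start 54 mm above the bench; axes within 2 degrees of the station's at the start
- tray_top: the empty grey pocket tray under the cover, 150 (x) x 110 (y) x 16 mm, about 0.22 kg: floor 3 mm, rim 5 mm thick, six pockets of 44 (x) x 48 (y) mm, 3 along x (pitch 48) and 2 along y (pitch 52), 13 mm deep at the rim, 11 mm at the 4 mm dividers. Origin: centre of its underside, at the start 38 mm above the bench, axes nearly the station's
- tray_mid: the second tray of the stack, same size, holding flat steel shims, 0.35 kg; its rim (top 38 mm above the bench) carries the top tray. Origin: centre of its underside. It lies loose on the lowest tray (same size, fixed to the station) and must stay where it is
- knob_push (a joint): how far the keeper knob is pushed down, m: 0 up, 0.0102 at the bottom; spring 2.5 N at first, 7 N at the bottom. Let go when latched it stays at about 0.0085, else it springs back to 0. It goes down fully only while knob_turn is below about 0.5 rad
- knob_turn (a joint): turn of the keeper knob, rad, clockwise from above: 0 (keeper arm points to the station's -x) to 1.62; starts at 0 to 0.3; at 1.57 the arm points to +y, over the rim of a tray on the deck. Light friction, stays where left. Latched when turned past about 1.1 while fully down; turned without pushing it is not
- knob_grip (a point): centre of the knob's upright black grip bar (38 long, 12 wide, 25 mm high), on the knob's axis, 89 mm above the bench when up; turns with the knob, its x axis along the bar, away from the keeper arm. The steel arm below is 11 mm wide and reaches 38 mm from the axis, its underside 63 mm above the bench when up
- pocket1 (a point): centre of the floor of one pocket of the top tray (at x = -48, y = 26 mm in the tray's frame, 3 mm above its underside)
- pocket2 (a point): centre of the floor of one pocket of the top tray (at x = 0, y = 26 mm in the tray's frame, 3 mm above its underside)
- pocket3 (a point): centre of the floor of one pocket of the top tray (at x = 48, y = 26 mm in the tray's frame, 3 mm above its underside)
- pocket4 (a point): centre of the floor of one pocket of the top tray (at x = -48, y = -26 mm in the tray's frame, 3 mm above its underside)
- pocket5 (a point): centre of the floor of one pocket of the top tray (at x = 0, y = -26 mm in the tray's frame, 3 mm above its underside)
- pocket6 (a point): centre of the floor of one pocket of the top tray (at x = 48, y = -26 mm in the tray's frame, 3 mm above its underside)
- bush1: a plain steel flanged bushing, 34 mm high: flange 30 mm across and 5 mm thick at the bottom, body 22 mm across above it, 70 g. Origin: centre of the underside of the flange, z up. It starts standing on its flange on the bench. May be absent
- bush2: a plain steel flanged bushing, 34 mm high: flange 30 mm across and 5 mm thick at the bottom, body 22 mm across above it, 70 g. Origin: centre of the underside of the flange, z up. It starts standing on its flange on the bench. May be absent
- bush3: a plain steel flanged bushing, 34 mm high: flange 30 mm across and 5 mm thick at the bottom, body 22 mm across above it, 70 g. Origin: centre of the underside of the flange, z up. It starts standing on its flange on the bench. May be absent
- bush4: a plain steel flanged bushing, 34 mm high: flange 30 mm across and 5 mm thick at the bottom, body 22 mm across above it, 70 g. Origin: centre of the underside of the flange, z up. It starts standing on its flange on the bench. May be absent
- bush5: a plain steel flanged bushing, 34 mm high: flange 30 mm across and 5 mm thick at the bottom, body 22 mm across above it, 70 g. Origin: centre of the underside of the flange, z up. It starts standing on its flange on the bench. May be absent
- tape_roll: bystander: paper tape roll lying flat, 64 mm across, 20 mm high. Origin: centre of its underside
- bottle: bystander: green bottle, 52 mm across, 140 mm high. Origin: centre of its underside
- swab_cup: bystander: paper cup of cotton swabs, 68 mm across, about 150 mm high with the swabs. Origin: centre of its underside
- screwdriver: bystander: screwdriver lying on the bench. Origin: centre of its underside
- torch: bystander: black inspection torch lying flat, 125 mm long, 30 mm high. Origin: centre of its underside
Mind the look-alikes: they are no part of the job. Leave any yellow look-alike of the bush5 alone. What is shaped like the bush3 but pink or purple is not meant.

How it is judged (in metres and radians):
On the way, in this order (a step that is already met when the one before it is completed fails the run):
1. the cover lies flat on the cover rest (y of cover in the frame of station between 0.152 and 0.185 m and x of cover in the frame of station between -0.03 and 0.03 m and z of cover in the frame of station below 0.056 m and angle between cover's own z axis and vertical below 0.05 rad), for 0.2 s.
2. the empty tray lies flat on the deck, home against the end stops (y of tray_top in the frame of station below -0.122 m and x of tray_top in the frame of station between -0.008 and 0.008 m and z of tray_top in the frame of station below 0.04 m and angle between tray_top's own z axis and vertical below 0.05 rad), for 0.2 s.
3. the keeper knob is down and turned over the tray's rim (all of step 2 and value of joint knob_turn above 1.2 rad and value of joint knob_push above 0.0065 m), for 0.2 s.
4. every bushing stands in a pocket of the tray (z of bush1 in the frame of tray_top between -0.002 and 0.008 m and angle between each of bush1, bush2, bush3, bush4, bush5's own z axis and vertical below 0.15 rad and (horizontal distance between bush1 and pocket1 below 0.014 m or horizontal distance between bush1 and pocket2 below 0.014 m or horizontal distance between bush1 and pocket3 below 0.014 m or horizontal distance between bush1 and pocket4 below 0.014 m or horizontal distance between bush1 and pocket5 below 0.014 m or horizontal distance between bush1 and pocket6 below 0.014 m) and linear speed of each of bush1, bush2, bush3, bush4, bush5 below 0.03 m/s and z of bush2 in the frame of tray_top between -0.002 and 0.008 m and (horizontal distance between bush2 and pocket1 below 0.014 m or horizontal distance between bush2 and pocket2 below 0.014 m or horizontal distance between bush2 and pocket3 below 0.014 m or horizontal distance between bush2 and pocket4 below 0.014 m or horizontal distance between bush2 and pocket5 below 0.014 m or horizontal distance between bush2 and pocket6 below 0.014 m) and z of bush3 in the frame of tray_top between -0.002 and 0.008 m and (horizontal distance between bush3 and pocket1 below 0.014 m or horizontal distance between bush3 and pocket2 below 0.014 m or horizontal distance between bush3 and pocket3 below 0.014 m or horizontal distance between bush3 and pocket4 below 0.014 m or horizontal distance between bush3 and pocket5 below 0.014 m or horizontal distance between bush3 and pocket6 below 0.014 m) and z of bush4 in the frame of tray_top between -0.002 and 0.008 m and (horizontal distance between bush4 and pocket1 below 0.014 m or horizontal distance between bush4 and pocket2 below 0.014 m or horizontal distance between bush4 and pocket3 below 0.014 m or horizontal distance between bush4 and pocket4 below 0.014 m or horizontal distance between bush4 and pocket5 below 0.014 m or horizontal distance between bush4 and pocket6 below 0.014 m) and z of bush5 in the frame of tray_top between -0.002 and 0.008 m and (horizontal distance between bush5 and pocket1 below 0.014 m or horizontal distance between bush5 and pocket2 below 0.014 m or horizontal distance between bush5 and pocket3 below 0.014 m or horizontal distance between bush5 and pocket4 below 0.014 m or horizontal distance between bush5 and pocket5 below 0.014 m or horizontal distance between bush5 and pocket6 below 0.014 m)), for 0.2 s.
At the end, for the whole second after the job is handed in: Cover flat on the rest (152-185 mm from the stack centre, 30 mm sideways); tray flat on the deck within 5 mm of its stops; knob latched (turned over 1.2 rad, down over 6.5 mm); every bushing upright on a pocket floor, at rest; tray below within 10 mm of its start (all of step 1 and all of step 3 and all of step 4 and distance of tray_mid from where it was at the start of the episode below 0.01 m); the robot touches nothing.
It fails at once if the tray below the top one was shifted by more than 10 mm (distance of tray_mid from where it was at the start of the episode above 0.01 m).
It fails at once if the cover was lifted more than about 15 mm or tipped, instead of slid flat (z of cover in the frame of station above 0.07 m or angle between cover's own z axis and vertical above 0.3 rad).
It fails at once if the top tray was lifted more than about 15 mm or tipped, instead of slid flat (z of tray_top in the frame of station above 0.054 m or angle between tray_top's own z axis and vertical above 0.3 rad).
It fails at once if a bystander was shifted by more than 50 mm or knocked over (distance of any of tape_roll, bottle, swab_cup, screwdriver, torch from where it was at the start of the episode above 0.05 m or angle between any of bottle, swab_cup's own z axis and vertical above 0.6 rad).
Of bush1, bush2, bush3, bush4, bush5 only 3 to 5 are there at a start; the rules pass over those that are not, and their reading is None.
At some moment in a run one of bush1, bush2, bush3, bush4, bush5 may be knocked a few centimetres aside while the robot is not near it.
Once in a run the grip may slacken for a moment while it holds something.
It also fails if it takes over 184 s, if anything falls off the work surface, if the arm or the gripper's body presses on something with over 40 N, if the wrist force passes 120 N, or if a joint passes its speed limit or range.

## Working session

There is one attempt and no reset: what is moved stays moved. The work goes in short steps, Python scripts to look and compute and a tool call to move; the robot and the scene stay as the last step left them, time stands still between calls to the robot, and variables do not carry over. Pictures are saved under pics/ and viewed, at most 14 in all, crops included, and the job is handed in when it is done.

Besides the shell and the picture viewer there is one more tool, called after "Emit:" by a JSON object that holds its "api" and its "payload", one argument or row to a line. step_arm: Moves the arm, as the interface text tells. Its arguments: {"type":"object","properties":{"moves":{"type":"array","items":{"type":"array","items":{"type":"array","items":{"type":"number"}}}}},"required":["moves"]}

```bash
mkdir -p pics
cat > h.py <<'E'
import numpy as np, cv2
from plant import ctrl, viewer, close_job
from scipy.spatial.transform import Rotation as R
def snap(cam,name=None):
    i=viewer.camera_info(cam); p,d=viewer.snapshot(cam)
    if name: cv2.imwrite('pics/'+name+'.png',p); np.savez('pics/'+name+'.npz',d=d,K=i['camera_matrix'],e=i['eye'],o=np.array(i['orientation']))
    return p,d,i
def rot(o):
    o=np.array(o); return o if o.shape==(3,3) else R.from_euler('xyz',o,degrees=True).as_matrix()
def cloud(name):
    z=np.load('pics/'+name+'.npz'); d=z['d']; K=z['K']
    v,u=np.mgrid[:480,:640]
    P=np.stack([(u-K[0,2])/K[0,0]*d,(v-K[1,2])/K[1,1]*d,d],-1)
    W=P@rot(z['o']).T+z['e']; W[d==0]=np.nan
    return W
def st():
    o=ctrl.get_obs(); print({k:np.round(o[k],4).tolist() for k in('clock','tool_pos','orientation','force','opening','gripper_force')})
E
python3 - <<'E'
from h import *
st()
for c in('top','scene'):
    p,d,i=snap(c,c+'0'); print(i)
W=cloud('top0'); print(W[100:480:90,50:640:100].round(3).tolist())
E
```

```text
{'clock': 0.0, 'tool_pos': [0.2242, -0.6362, 0.2256], 'orientation': [179.9082, -0.0068, -160.596], 'force': [-0.1704, -0.6673, -0.1958], 'opening': 0.0875, 'gripper_force': 0.0}
{'camera_matrix': array([[471.81292261,   0.        , 330.43632296],
       [  0.        , 471.81292261, 236.64772061],
       [  0.        ,   0.        ,   1.        ]]), 'eye': array([ 0.41507081, -0.01801629,  1.22334584]), 'orientation': array([-173.044391  ,    0.75824495,  -88.66827637])}
{'camera_matrix': array([[516.94347021,   0.        , 322.59456761],
       [  0.        , 516.94347021, 243.03293912],
       [  0.        ,   0.        ,   1.        ]]), 'eye': array([ 1.06355889, -0.76739831,  0.8672492 ]), 'orientation': array([-130.5129912 ,    0.68973742,   35.17932458])}
[[[0.921, 0.773, 0.005], [0.929, 0.502, -0.001], [0.935, 0.23, -0.005], [0.937, -0.043, 0.001], [0.942, -0.312, 0.001], [0.945, -0.579, 0.004]], [[0.654, 0.696, 0.088], [0.679, 0.485, -0.003], [0.673, 0.208, 0.05], [0.681, -0.046, 0.036], [0.694, -0.31, 0.003], [0.692, -0.558, 0.032]], [[0.434, 0.73, -0.002], [0.44, 0.469, -0.003], [0.446, 0.208, -0.003], [0.452, -0.051, 0.001], [0.458, -0.305, 0.016], [0.464, -0.565, -0.001]], [[0.207, 0.707, -0.0], [0.213, 0.452, -0.002], [0.219, 0.198, -0.002], [0.226, -0.056, -0.001], [0.233, -0.307, 0.002], [0.238, -0.558, -0.002]], [[-0.01, 0.685, 0.002], [-0.004, 0.436, 0.001], [0.002, 0.188, -0.002], [0.247, -0.035, 0.717], [0.277, -0.118, 0.798], [0.244, -0.25, 0.689]]]
```

View pics/top0.png

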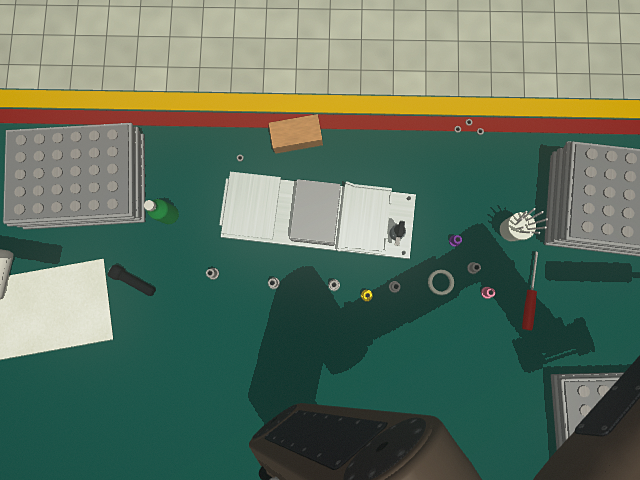

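View pics/scene0.png

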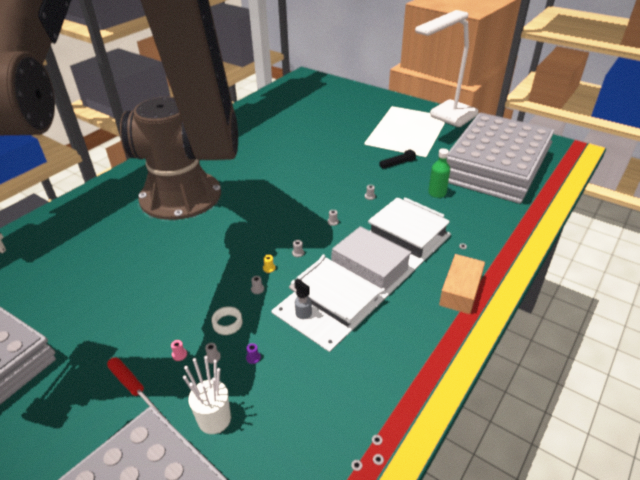

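Gray steel bushings at top px (212,273), (273,283), (334,285), (395,287), (474,268). The look-alikes are yellow (367,295), pink (488,293) and purple (455,240). I'll confirm with an enlarged crop while measuring the station.

Run:
```python
from h import *
p=cv2.imread('pics/top0.png'); W=cloud('top0')
c=p[155:315,190:510]; cv2.imwrite('pics/crop0.png',cv2.resize(c,None,fx=2.5,fy=2.5,interpolation=cv2.INTER_CUBIC))
# bushings: tops
for u,v in [(212,273),(273,283),(334,285),(395,287),(474,268),(367,295),(488,293),(455,240)]:
    q=W[v-12:v+13,u-12:u+13].reshape(-1,3); m=q[(q[:,2]>.024)&(q[:,2]<.045)]
    print((u,v),len(m),((m.min(0)+m.max(0))/2).round(3),p[v+2,u+4],m[:,2].max().round(3))
def rect(zlo,zhi,u0,u1,v0,v1):
    q=W[v0:v1,u0:u1].reshape(-1,3); m=q[(q[:,2]>zlo)&(q[:,2]<zhi)]
    r=cv2.minAreaRect(m[:,:2].astype(np.float32)); print(len(m),np.round(r[0],4),np.round(r[1],4),round(r[2],2),m[:,2].mean().round(4))
rect(.058,.072,283,345,170,250)   # cover
rect(.045,.058,215,284,165,245)   # rest
q=W[215:245,385:412].reshape(-1,3); m=q[q[:,2]>.085]; print('knob',len(m),m.mean(0),cv2.minAreaRect(m[:,:2].astype(np.float32)))
q=W[215:245,385:420].reshape(-1,3); m=q[(q[:,2]>.062)&(q[:,2]<.075)]; print('arm',len(m),m.mean(0))
```

```text
(212, 273) 62 [0.462 0.303 0.032] [118 125 126] 0.039
(273, 283) 60 [0.442 0.145 0.032] [140 149 153] 0.038
(334, 285) 57 [ 0.44  -0.009  0.033] [168 177 189] 0.038
(395, 287) 60 [ 0.439 -0.164  0.034] [81 85 81] 0.042
(474, 268) 69 [ 0.491 -0.366  0.032] [ 99 105 109] 0.039
(367, 295) 62 [ 0.415 -0.094  0.033] [ 32 112 136] 0.039
(488, 293) 71 [ 0.429 -0.402  0.032] [179 153 255] 0.039
(455, 240) 66 [ 0.561 -0.319  0.032] [171  79 143] 0.04
2601 [0.6218 0.0411] [0.1104 0.1504] 84.94 0.0639
3283 [0.6354 0.2074] [0.1373 0.1608] 84.65 0.0519
knob 90 [ 0.57503609 -0.16774175  0.09971905] ((0.5759798288345337, -0.168396458029747), (0.01218436285853386, 0.03787418454885483), 80.4297103881836)
arm 53 [ 0.5581677  -0.16346657  0.06998377]
```

View pics/crop0.png

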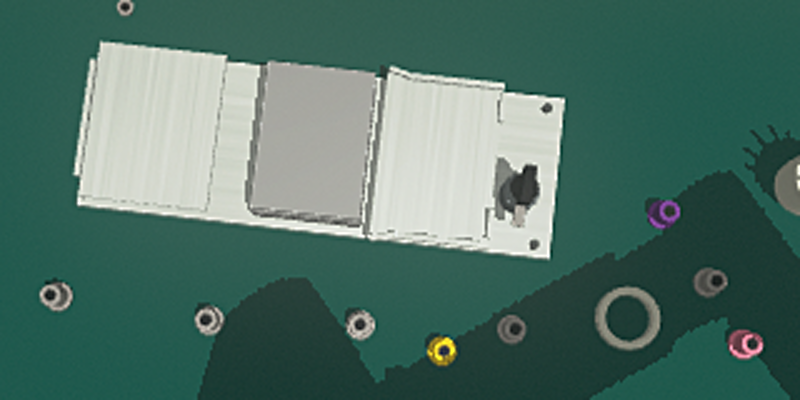

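Crop: five plain steel ones at crop px (56,295), (208,319), (360,324), (511,328), (710,281). The yellow (441,350), pink (745,344) and purple (663,212) ones are ruled out by colour. Station: stack at (0.622,0.041), yaw about -5.1°. I'll push the cover with the two open fingertips.

Emit:
{"api": "step_arm", "payload": {
  "moves": [
    [[2.44,3.73,0,0.0714,8.7],[2.44,3.73,0,0.0714,8.7],[2.44,3.73,0,0.0714,8.7],[2.44,3.73,0,0.0714,8.7],[2.44,3.73,0,0.0714,8.7],[2.44,3.73,0,0.0714,8.7],[2.44,3.73,0,0.0714,8.7],[2.44,3.73,0,0.0714,8.7],[2.44,3.73,0,0.0714,8.7],[2.44,3.73,0,0.0714,8.7]]
  ]
}}

```text
clock: 1.1
tool_pos: [0.4688, -0.2618, 0.2265]
orientation: [180.0, 0.0, -119.5]
force: [0.4, -0.8, 0.4]
opening: 0.0871
gripper_force: 0.0
```

Emit:
{"api": "step_arm", "payload": {
  "moves": [
    [[2.44,3.73,0,0.0714,8.7],[2.44,3.73,0,0.0714,8.7],[2.44,3.73,0,0.0714,8.7],[2.44,3.73,0,0.0714,8.7],[2.44,3.73,0,0.0714,8.7],[2.44,3.73,0,0.0714,8.7],[0,0,0,0,8.7],[0,0,0,0,8.7]]
  ]
}}

```text
clock: 1.9
tool_pos: [0.6147, -0.0388, 0.2256]
orientation: [179.9, -0.0, -95.1]
force: [-0.1, -0.9, -0.1]
opening: 0.0868
gripper_force: 0.0
```

Emit:
{"api": "step_arm", "payload": {
  "moves": [
    [[0,0,-4,0,8.7],[0,0,-4,0,8.7],[0,0,-4,0,8.7],[0,0,-3,0,8.7],[0,0,-1.7,0,8.7],[0,0,0,0,8.7],[0,0,0,0,8.7]]
  ]
}}

```text
clock: 2.6
tool_pos: [0.6146, -0.0407, 0.0601]
orientation: [180.0, -0.0, -95.2]
force: [-0.5, -0.6, -0.2]
opening: 0.0866
gripper_force: 0.0
```

Emit:
{"api": "step_arm", "payload": {
  "moves": [
    [[0.07,0.8,0,0,8.7],[0.07,0.8,0,0,8.7],[0.07,0.8,0,0,8.7],[0.07,0.8,0,0,8.7],[0.07,0.8,0,0,8.7],[0,0,0,0,8.7]]
  ]
}}

```text
clock: 3.2
tool_pos: [0.6189, 0.0015, 0.0603]
orientation: [-179.9, 0.0, -95.1]
force: [0.5, -1.2, 1.0]
opening: 0.0867
gripper_force: 0.3
```

Run:
```python
from h import *
st()
p,d,i=snap('scene','scene1'); cv2.imwrite('pics/s1.png',cv2.resize(p[180:340,240:440],None,fx=4,fy=3.75))
```

```text
{'clock': 3.2, 'tool_pos': [0.6189, 0.0015, 0.0603], 'orientation': [-179.9211, 0.0193, -95.0615], 'force': [0.5152, -1.2398, 0.9823], 'opening': 0.0867, 'gripper_force': 0.3318}
```

View pics/s1.png

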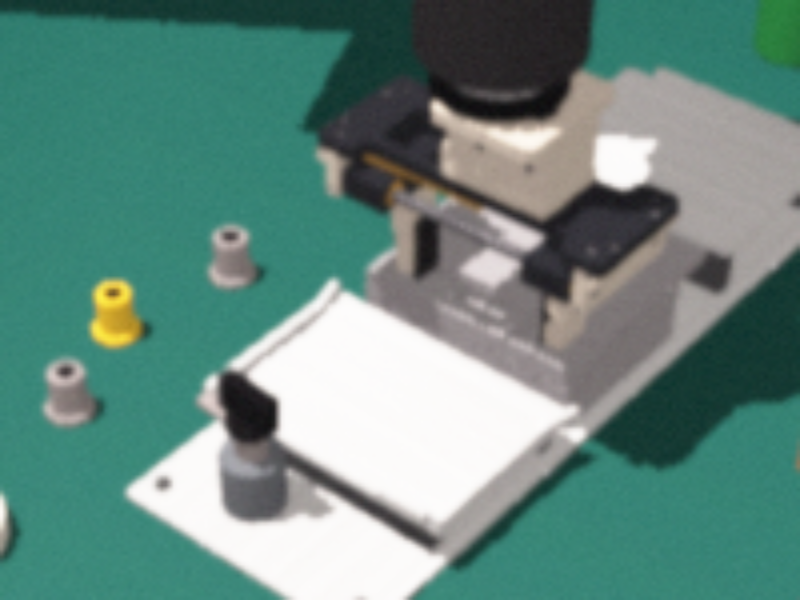

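The cover moved cleanly with a push of about 1 N. I'll lower slightly and continue.

Emit:
{"api": "step_arm", "payload": {
  "moves": [
    [[0.0,0.0,-0.2,0,8.7],[0.09,1.0,0,0,8.7],[0.09,1.0,0,0,8.7],[0.09,1.0,0,0,8.7],[0.09,1.0,0,0,8.7],[0.09,1.0,0,0,8.7],[0.09,1.0,0,0,8.7],[0.09,1.0,0,0,8.7],[0,0,0,0,8.7]]
  ]
}}

```text
clock: 4.15
tool_pos: [0.6248, 0.0718, 0.0575]
orientation: [-180.0, 0.0, -95.1]
force: [0.5, 0.3, 0.1]
opening: 0.0869
gripper_force: 0.0
```

Emit:
{"api": "step_arm", "payload": {
  "moves": [
    [[0.09,1.0,0,0,8.7],[0.09,1.0,0,0,8.7],[0.09,1.0,0,0,8.7],[0.09,1.0,0,0,8.7],[0.08,0.8,0,0,8.7],[0,0,0,0,8.7],[0,0,0,0,8.7]]
  ]
}}

```text
clock: 4.85
tool_pos: [0.629, 0.1186, 0.0576]
orientation: [-180.0, 0.0, -95.1]
force: [0.0, 0.0, -0.1]
opening: 0.0868
gripper_force: 0.0
```

Run:
```python
from h import *
st()
p,d,i=snap('scene','scene2'); cv2.imwrite('pics/s2.png',cv2.resize(p[180:340,260:460],None,fx=4,fy=3.75))
```

```text
{'clock': 4.85, 'tool_pos': [0.629, 0.1186, 0.0576], 'orientation': [-179.9922, 0.0099, -95.1018], 'force': [0.0168, 0.0194, -0.1355], 'opening': 0.0868, 'gripper_force': 0.0}
```

View pics/s2.png

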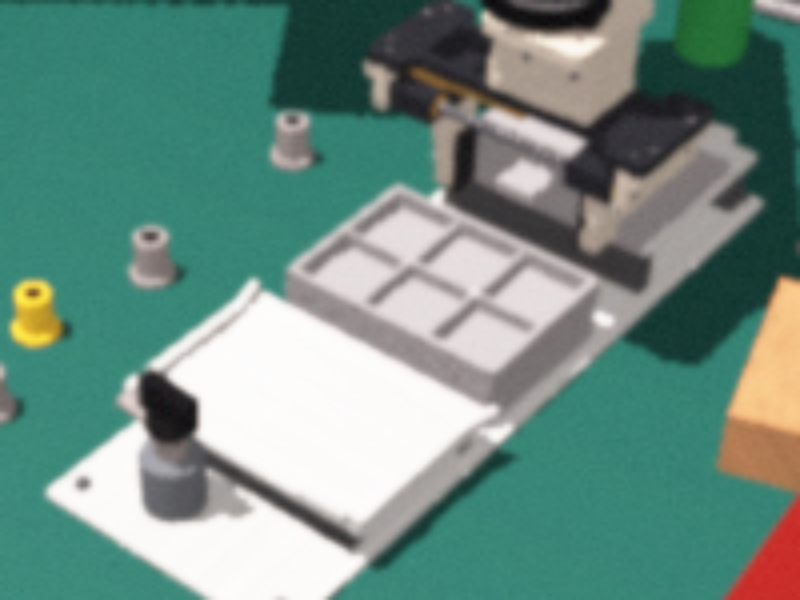

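The stack is intact and the cover is nearly there. Pushing about 2.6 cm more, then backing off and measuring from above.

Emit:
{"api": "step_arm", "payload": {
  "moves": [
    [[0.07,0.8,0,0,8.7],[0.07,0.8,0,0,8.7],[0.06,0.7,0,0,8.7],[0.03,0.3,0,0,8.7],[0,0,0,0,8.7],[-0.09,-1.0,0,0,8.7],[-0.09,-1.0,0,0,8.7],[-0.09,-1.0,0,0,8.7],[0,0,0,0,8.7],[0,0,0,0,8.7]]
  ]
}}

```text
clock: 5.9
tool_pos: [0.6286, 0.1135, 0.0577]
orientation: [-180.0, 0.0, -95.2]
force: [0.6, -0.4, 0.5]
opening: 0.0869
gripper_force: 0.0
```

```bash
cat >> h.py <<'E'
S=np.array([.6218,.0411]); a=np.radians(-5.1); Rs=np.array([[np.cos(a),-np.sin(a)],[np.sin(a),np.cos(a)]])
def ts(p): return (np.asarray(p)[...,:2]-S)@Rs
def tw(x,y): return S+Rs@np.array([x,y])
E
python3 - <<'E'
from h import *
st(); p,d,i=snap('top','top1'); W=cloud('top1'); q=W.reshape(-1,3); c=p.reshape(-1,3)
s=ts(q); 
m=(abs(s[:,0])<.1)&(s[:,1]>.1)&(s[:,1]<.26)&(q[:,2]>.0585)&(q[:,2]<.068)
r=cv2.minAreaRect(s[m].astype(np.float32)); print(m.sum(),r, q[m,2].mean(), s[m].min(0),s[m].max(0))
m=(abs(s[:,0])<.1)&(s[:,1]>-.08)&(s[:,1]<.08)&(q[:,2]>.046)&(q[:,2]<.057)
r=cv2.minAreaRect(s[m].astype(np.float32)); print(m.sum(),r)
E
```

```text
{'clock': 5.9, 'tool_pos': [0.6286, 0.1135, 0.0577], 'orientation': [-179.986, 0.0091, -95.1988], 'force': [0.5758, -0.356, 0.4894], 'opening': 0.0869, 'gripper_force': 0.0}
972 ((-0.03366319090127945, 0.1753835380077362), (0.0830228328704834, 0.1183781623840332), 0.5135470628738403) 0.061991698213569146 [-0.07517525  0.11638308] [0.00809887 0.23447398]
543 ((-0.0010114684700965881, -0.012811698019504547), (0.12470008432865143, 0.17777705192565918), 88.78601837158203)
```

Cover flat at y≈171 mm. Now I'll lower the fingers behind the top tray and push it the other way.

Emit:
{"api": "step_arm", "payload": {
  "moves": [
    [[0.0,0.0,-0.8,0,8.7],[0,0,-0.6,0,8.7],[0,0,0,0,8.7],[-0.05,-0.5,0,0,8.7],[-0.05,-0.5,0,0,8.7],[-0.05,-0.5,0,0,8.7],[-0.05,-0.5,0,0,8.7],[-0.04,-0.5,0,0,8.7],[-0.04,-0.5,0,0,8.7],[0,0,0,0,8.7]]
  ]
}}

```text
clock: 6.95
tool_pos: [0.6256, 0.0833, 0.0437]
orientation: [180.0, -0.0, -95.2]
force: [0.4, -0.8, 0.1]
opening: 0.0871
gripper_force: 0.0
```

Run:
```python
from h import *
st()
p,d,i=snap('scene','scene3'); cv2.imwrite('pics/s3.png',cv2.resize(p[180:340,260:460],None,fx=4,fy=3.75))
```

```text
{'clock': 6.95, 'tool_pos': [0.6256, 0.0833, 0.0437], 'orientation': [179.9977, -0.0099, -95.1716], 'force': [0.3902, -0.8333, 0.0733], 'opening': 0.0871, 'gripper_force': 0.0}
```

View pics/s3.png

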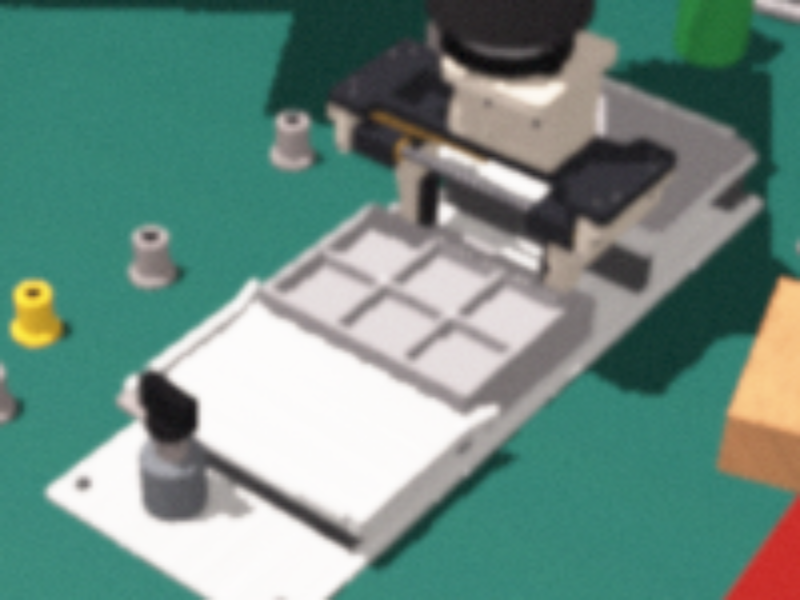

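The tray slides straight and is entering the deck. I'll continue to the stops.

Emit:
{"api": "step_arm", "payload": {
  "moves": [
    [[-0.09,-1.0,0,0,8.7],[-0.09,-1.0,0,0,8.7],[-0.09,-1.0,0,0,8.7],[-0.09,-1.0,0,0,8.7],[-0.09,-1.0,0,0,8.7],[-0.09,-1.0,0,0,8.7],[-0.09,-1.0,0,0,8.7],[-0.09,-1.0,0,0,8.7],[-0.09,-1.0,0,0,8.7],[0,0,0,0,8.7]]
  ]
}}

```text
clock: 8.0
tool_pos: [0.6171, -0.0073, 0.0434]
orientation: [180.0, -0.0, -95.2]
force: [0.4, 0.0, -0.2]
opening: 0.0872
gripper_force: 0.0
```

Emit:
{"api": "step_arm", "payload": {
  "moves": [
    [[-0.04,-0.4,0,0,8.7],[-0.04,-0.4,0,0,8.7],[-0.03,-0.3,0,0,8.7],[-0.02,-0.2,0,0,8.7],[-0.02,-0.2,0,0,8.7],[0,0,0,0,8.7]]
  ]
}}

```text
clock: 8.6
tool_pos: [0.6165, -0.02, 0.0436]
orientation: [-179.9, 0.1, -95.2]
force: [-0.3, 4.7, -0.5]
opening: 0.0872
gripper_force: 2.5
```

Run:
```python
from h import *
st(); print(ts(ctrl.get_obs()['tool_pos']))
p,d,i=snap('scene','scene4'); cv2.imwrite('pics/s4.png',cv2.resize(p[180:340,260:460],None,fx=4,fy=3.75))
```

```text
{'clock': 8.6, 'tool_pos': [0.6165, -0.02, 0.0436], 'orientation': [-179.9475, 0.077, -95.159], 'force': [-0.2796, 4.7334, -0.4791], 'opening': 0.0872, 'gripper_force': 2.5082}
[ 0.00016545 -0.06128821]
```

View pics/s4.png

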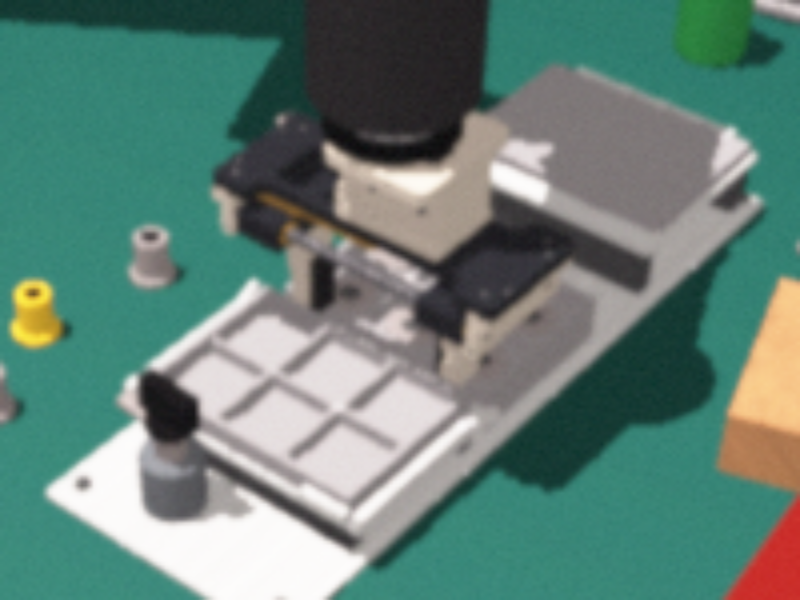

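The tray is against the stops (4.7 N). One small extra press, then back off and raise.

Emit:
{"api": "step_arm", "payload": {
  "moves": [
    [[-0.02,-0.2,0,0,8.7],[0,0,0,0,8.7],[0,0,0,0,8.7],[0.05,0.6,0,0,8.7],[0.09,1.0,0,0,8.7],[0,0,1.0,0,8.7],[0,0,4,0,8.7],[0,0,4,0,8.7],[0,0,4,0,8.7],[0,0,0,0,8.7]]
  ]
}}

```text
clock: 9.65
tool_pos: [0.6207, -0.0068, 0.181]
orientation: [-179.4, 0.1, -95.1]
force: [0.3, -0.3, 0.3]
opening: 0.0866
gripper_force: 0.0
```

Run:
```python
from h import *
st(); p,d,i=snap('top','top2'); W=cloud('top2'); q=W.reshape(-1,3)
s=ts(q)
m=(abs(s[:,0]+.024)<.05)&(s[:,1]>-.26)&(s[:,1]<-.186)&(q[:,2]>.085)&(q[:,2]<.11)
r=cv2.minAreaRect(q[m,:2].astype(np.float32)); print('knob',m.sum(),r,s[m].mean(0),q[m,2].mean())
m=(abs(s[:,0])<.09)&(s[:,1]>-.178)&(s[:,1]<-.055)&(q[:,2]>.049)&(q[:,2]<.057)
r=cv2.minAreaRect(s[m].astype(np.float32)); print('tray',m.sum(),r,s[m].min(0),s[m].max(0))
```

```text
{'clock': 9.65, 'tool_pos': [0.6207, -0.0068, 0.181], 'orientation': [-179.3938, 0.1098, -95.0731], 'force': [0.2569, -0.2521, 0.3314], 'opening': 0.0866, 'gripper_force': 0.0}
knob 90 ((0.5758227705955505, -0.1685265153646469), (0.012211368419229984, 0.037121620029211044), 80.25187683105469) [-0.02767073 -0.21215785] 0.09997037457562796
tray 281 ((-0.006043083965778351, -0.12986233830451965), (0.10363861173391342, 0.16096530854701996), 85.79322052001953) [-0.08722554 -0.1778975 ] [ 0.07660884 -0.07330463]
```

Emit:
{"api": "step_arm", "payload": {
  "moves": [
    [[-0.43,-1.6,0,0.149,5],[-0.43,-1.6,0,0.149,5],[-0.43,-1.6,0,0.149,5],[-0.43,-1.6,0,0.149,5],[-0.43,-1.6,0,0.149,5],[-0.43,-1.6,0,0.149,5],[-0.43,-1.6,0,0.149,5],[-0.43,-1.6,0,0.149,5],[-0.43,-1.6,0,0.149,5],[-0.43,-1.6,0,0.149,5]]
  ]
}}

```text
clock: 10.7
tool_pos: [0.5734, -0.1676, 0.173]
orientation: [180.0, 0.1, -9.4]
force: [0.4, 0.1, 0.3]
opening: 0.05
gripper_force: 0.0
```

Emit:
{"api": "step_arm", "payload": {
  "moves": [
    [[0,0,-3,0,5],[0,0,-3,0,5],[0,0,-2.5,0,5],[0,0,-1.6,0,5],[0,0,0,0,5],[0,0,0,0,5]]
  ]
}}

```text
clock: 11.3
tool_pos: [0.5741, -0.167, 0.0725]
orientation: [180.0, 0.1, -9.8]
force: [0.3, -0.1, 0.1]
opening: 0.0499
gripper_force: 0.0
```

Run:
```python
from h import *
st()
p,d,i=snap('scene','scene5'); a_=cv2.resize(p[220:340,240:360],(400,400))
p,d,i=snap('wrist','w5'); cv2.imwrite('pics/s5.png',np.hstack([a_,cv2.resize(p,(400,300))if 0 else cv2.resize(p[:,80:560],(400,400))]))
```

```text
{'clock': 11.3, 'tool_pos': [0.5741, -0.167, 0.0725], 'orientation': [179.9684, 0.0587, -9.7548], 'force': [0.3015, -0.1057, 0.0532], 'opening': 0.0499, 'gripper_force': 0.0}
```

View pics/s5.png

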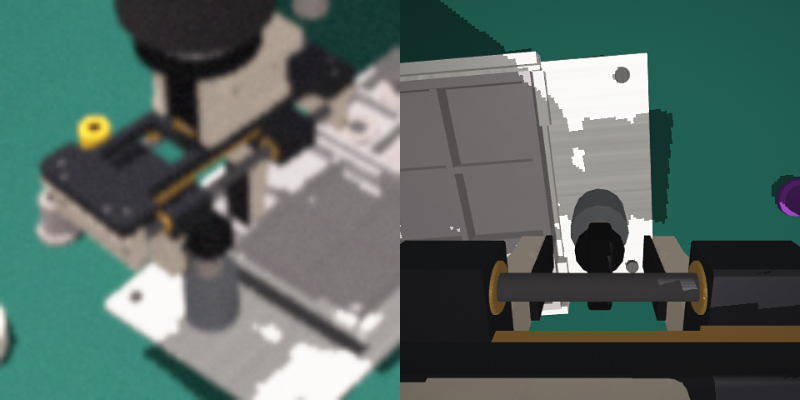

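The bar sits between the fingers. I'll centre slightly and grip.

Emit:
{"api": "step_arm", "payload": {
  "moves": [
    [[0.3,-0.1,0.2,0,4],[0,0,0,0,2],[0,0,0,0,0.8],[0,0,0,0,0.6],[0,0,0,0,0.6],[0,0,0,0,0.6],[0,0,0,0,0.6]]
  ]
}}

```text
clock: 12.1
tool_pos: [0.5775, -0.1682, 0.0749]
orientation: [180.0, -0.0, -9.8]
force: [-0.3, -2.1, 1.7]
opening: 0.012
gripper_force: 30.6
```

Emit:
{"api": "step_arm", "payload": {
  "moves": [
    [[0,0,-0.4,0,0.6],[0,0,-0.4,0,0.6],[0,0,-0.3,0,0.6],[0,0,-0.1,0,0.6],[0,0,0,0,0.6],[0,0,0,0,0.6]]
  ]
}}

```text
clock: 12.7
tool_pos: [0.5781, -0.1683, 0.0659]
orientation: [179.9, -0.1, -9.7]
force: [-8.5, 1.5, 30.5]
opening: 0.0119
gripper_force: 35.6
```

Emit:
{"api": "step_arm", "payload": {
  "moves": [
    [[0,0,0.1,0,0.6],[0,0,0,-0.1,0.6],[0,0,0,-0.14,0.6],[0,0,0,-0.14,0.6],[0,0,0,-0.14,0.6],[0,0,0,-0.14,0.6],[0,0,0,-0.14,0.6],[0,0,0,0,0.6]]
  ]
}}

```text
clock: 13.5
tool_pos: [0.5769, -0.1698, 0.066]
orientation: [179.9, -0.1, -55.8]
force: [-8.1, -7.4, 24.2]
opening: 0.0119
gripper_force: 34.6
```

Emit:
{"api": "step_arm", "payload": {
  "moves": [
    [[0,0,0,-0.14,0.6],[0,0,0,-0.14,0.6],[0,0,0,-0.14,0.6],[0,0,0,-0.14,0.6],[0,0,0,-0.1,0.6],[0,0,0,0,0.6],[0,0,0,0,0.6]]
  ]
}}

```text
clock: 14.2
tool_pos: [0.5753, -0.1701, 0.0659]
orientation: [179.8, -0.2, -93.4]
force: [-12.7, -9.7, 28.7]
opening: 0.0117
gripper_force: 34.4
```

Run:
```python
from h import *
st()
```

```text
{'clock': 14.2, 'tool_pos': [0.5753, -0.1701, 0.0659], 'orientation': [179.8304, -0.1857, -93.3846], 'force': [-12.6701, -9.6664, 28.7396], 'opening': 0.0117, 'gripper_force': 34.4066}
```

Emit:
{"api": "step_arm", "payload": {
  "moves": [
    [[0,0,0.2,0,1.5],[0,0,0,0,3],[0,0,0,0,5],[0,0,0,0,5],[0,0,1,0,5],[0,0,3,0,5],[0,0,4,0,5],[0,0,4,0,5],[0,0,4,0,5]]
  ]
}}

```text
clock: 15.1
tool_pos: [0.5763, -0.1674, 0.2266]
orientation: [179.9, 0.0, -93.4]
force: [1.1, 0.5, -0.6]
opening: 0.0501
gripper_force: 0.0
```

Emit:
{"api": "step_arm", "payload": {
  "moves": [
    [[0,4,0,0,5],[0,4,0,0,5],[0,4,0,0,5],[0,4,0,0,5],[0,4,0,0,5],[0,4,0,0,5],[0,4,0,0,5],[0,0,0,0,5]]
  ]
}}

```text
clock: 15.9
tool_pos: [0.5765, 0.1162, 0.2248]
orientation: [179.9, 0.0, -93.2]
force: [0.5, -0.3, -0.5]
opening: 0.0499
gripper_force: 0.0
```

Run:
```python
from h import *
st()
p,d,i=snap('scene','scene6'); a_=cv2.resize(p[220:340,240:360],(400,400))
p,d,i=snap('top','top6'); cv2.imwrite('pics/s6.png',np.hstack([a_,cv2.resize(p[170:270,330:430],(400,400))]))
W=cloud('top6'); q=W.reshape(-1,3); s=ts(q)
m=(abs(s[:,0]+.024)<.05)&(s[:,1]>-.26)&(s[:,1]<-.186)&(q[:,2]>.08)&(q[:,2]<.11)
print('knob',m.sum(),cv2.minAreaRect(q[m,:2].astype(np.float32)),np.percentile(q[m,2],[50,90]))
for u,v in [(212,273),(273,283),(334,285),(395,287),(474,268)]:
    q=W[v-20:v+21,u-20:u+21].reshape(-1,3); k=p[v-20:v+21,u-20:u+21].reshape(-1,3).astype(int)
    m=q[(q[:,2]>.024)&(q[:,2]<.045)&(np.ptp(k,axis=1)<40)]
    print((u,v),len(m),((m.min(0)+m.max(0))/2).round(3) if len(m) else None)
```

```text
{'clock': 15.9, 'tool_pos': [0.5765, 0.1162, 0.2248], 'orientation': [179.9109, 0.0214, -93.2127], 'force': [0.5496, -0.2556, -0.4895], 'opening': 0.0499, 'gripper_force': 0.0}
knob 89 ((0.5760415196418762, -0.16826997697353363), (0.03759590536355972, 0.011920162476599216), 86.85933685302734) [0.09201292 0.09538891]
(212, 273) 65 [0.462 0.303 0.031]
(273, 283) 62 [0.442 0.146 0.032]
(334, 285) 57 [ 0.44  -0.009  0.035]
(395, 287) 60 [ 0.439 -0.165  0.035]
(474, 268) 71 [ 0.491 -0.366  0.031]
```

View pics/s6.png

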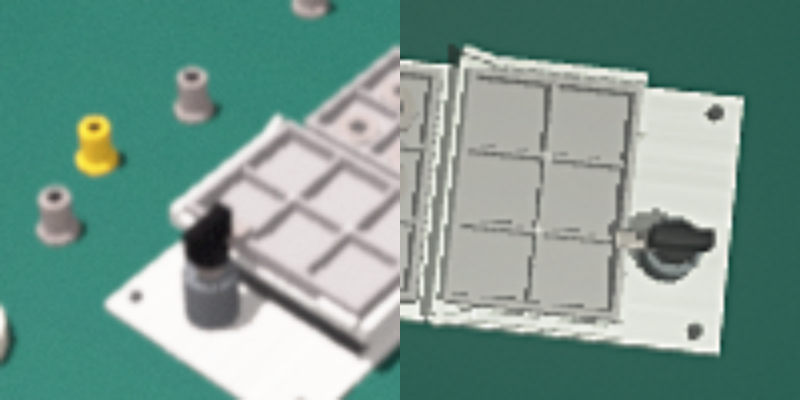

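The keeper is latched over the rim: the grip dropped 8 mm and turned about 1.54 rad. Next, bushing B at (0.442,0.146).

Emit:
{"api": "step_arm", "payload": {
  "moves": [
    [[-1.68,0.37,-1.2,-0.1024,5],[-1.68,0.37,-1.2,-0.1024,5],[-1.68,0.37,-1.2,-0.1024,5],[-1.68,0.37,-1.2,-0.1024,5],[-1.68,0.37,-1.2,-0.1024,5],[-1.68,0.37,-1.2,-0.1024,5],[-1.68,0.37,-1.2,-0.1024,5],[-1.68,0.37,-1.2,-0.1024,5],[0,0,0,0,5],[0,0,0,0,5]]
  ]
}}

```text
clock: 17.0
tool_pos: [0.443, 0.1412, 0.1298]
orientation: [-180.0, -0.0, -140.3]
force: [-0.3, 0.5, -0.3]
opening: 0.0499
gripper_force: 0.0
```

Run:
```python
from h import *
st(); p,d,i=snap('wrist','w7'); W=cloud('w7')
cv2.imwrite('pics/w7s.png',p)
m=(W[...,2]>.031)&(W[...,2]<.037); n,l,s,c=cv2.connectedComponentsWithStats(m.astype(np.uint8))
for k in range(1,n):
    if s[k,4]>150:
        q=W[l==k]; print(c[k].round(),s[k,4],((q.min(0)+q.max(0))/2).round(4),np.ptp(q,axis=0).round(3))
for j in range(1,7):
    print(j,tw(48*((j-1)%3-1)/1000,-.127+(.026 if j<4 else -.026)).round(4))
```

```text
{'clock': 17.0, 'tool_pos': [0.443, 0.1412, 0.1298], 'orientation': [-179.9929, -0.0085, -140.2609], 'force': [-0.2656, 0.496, -0.2531], 'opening': 0.0499, 'gripper_force': 0.0}
[142.  90.] 1017 [ 0.4379 -0.0076  0.034 ] [0.021 0.022 0.006]
[ 20. 156.] 261 [ 0.5245 -0.0458  0.034 ] [0.004 0.04  0.006]
[ 29. 224.] 1109 [ 0.5686 -0.026   0.034 ] [0.088 0.023 0.006]
[115. 250.] 583 [0.5416 0.037  0.034 ] [0.008 0.083 0.006]
[ 51. 272.] 654 [0.5807 0.0123 0.034 ] [0.07  0.038 0.006]
[327. 241.] 707 [0.4393 0.1476 0.0341] [0.022 0.022 0.005]
1 [ 0.565  -0.0552]
2 [ 0.6128 -0.0595]
3 [ 0.6606 -0.0638]
4 [ 0.5604 -0.107 ]
5 [ 0.6082 -0.1113]
6 [ 0.656  -0.1156]
```

Emit:
{"api": "step_arm", "payload": {
  "moves": [
    [[-0.37,0.64,-2.4,0,5],[0,0,-4,0,5],[0,0,-3.5,0,5],[0,0,-1.5,0,4],[0,0,0,0,3],[0,0,0,0,2],[0,0,0,0,1.5],[0,0,0,0,1.5],[0,0,0,0,1.5],[0,0,0,0,1.5]]
  ]
}}

```text
clock: 18.05
tool_pos: [0.4401, 0.1488, 0.0166]
orientation: [-180.0, 0.1, -140.3]
force: [2.0, -0.9, 3.4]
opening: 0.0219
gripper_force: 3.0
```

Emit:
{"api": "step_arm", "payload": {
  "moves": [
    [[0,0,2,0,1.5],[0,0,4,0,1.5],[0,0,4,0,1.5],[0,0,3,0,1.5],[0,0,0,0,1.5],[0,0,0,0,1.5]]
  ]
}}

```text
clock: 18.65
tool_pos: [0.439, 0.1484, 0.1461]
orientation: [180.0, 0.1, -140.4]
force: [-0.6, 0.9, -1.3]
opening: 0.021
gripper_force: 30.0
```

Emit:
{"api": "step_arm", "payload": {
  "moves": [
    [[2.77,-2.65,0,0,1.5],[2.77,-2.65,0,0,1.5],[2.77,-2.65,0,0,1.5],[2.77,-2.65,0,0,1.5],[2.77,-2.65,0,0,1.5],[2.77,-2.65,0,0,1.5],[2.77,-2.65,0,0,1.5],[2.77,-2.65,0,0,1.5],[0,0,0,0,1.5],[0,0,0,0,1.5]]
  ]
}}

```text
clock: 19.65
tool_pos: [0.6598, -0.0647, 0.1427]
orientation: [179.8, -0.2, -140.5]
force: [-0.0, 1.1, -1.1]
opening: 0.021
gripper_force: 30.0
```

Emit:
{"api": "step_arm", "payload": {
  "moves": [
    [[0,0,-3,0,1.5],[0,0,-2.5,0,1.5],[0,0,-1.5,0,1.5],[0,0,0,0,1.5],[0,0,0,0,1.5]]
  ]
}}

```text
clock: 20.15
tool_pos: [0.6609, -0.0634, 0.076]
orientation: [-180.0, -0.0, -140.3]
force: [0.7, -0.5, -0.2]
opening: 0.0212
gripper_force: 30.0
```

Emit:
{"api": "step_arm", "payload": {
  "moves": [
    [[0,0,-0.8,0,1.5],[0,0,-0.8,0,1.5],[0,0,-0.3,0,1.5],[0,0,0,0,1.5],[0,0,0,0,1.5]]
  ]
}}

```text
clock: 20.65
tool_pos: [0.6609, -0.0639, 0.0566]
orientation: [-180.0, 0.0, -140.4]
force: [-0.2, -0.5, -0.8]
opening: 0.0209
gripper_force: 30.0
```

Emit:
{"api": "step_arm", "payload": {
  "moves": [
    [[0,0,-0.1,0,1.5],[0,0,0,0,2.4],[0,0,0,0,3],[0,0,0,0,3],[0,0,1,0,3],[0,0,3,0,4],[0,0,4,0,5],[0,0,0,0,5]]
  ]
}}

```text
clock: 21.45
tool_pos: [0.6645, -0.0638, 0.1427]
orientation: [-179.6, 0.4, -140.3]
force: [0.9, 1.0, 0.7]
opening: 0.0474
gripper_force: 0.0
```

Emit:
{"api": "step_arm", "payload": {
  "moves": [
    [[-3.2,0.8,0,0,5],[-3.2,0.8,0,0,5],[-3.2,0.8,0,0,5],[-3.2,0.8,0,0,5],[-3.2,0.8,0,0,5],[-3.2,0.8,0,0,5],[-3.1,0.8,0,0,5],[0,0,0,0,5],[0,0,0,0,5]]
  ]
}}

```text
clock: 22.35
tool_pos: [0.4382, -0.0074, 0.1368]
orientation: [-179.9, 0.2, -140.3]
force: [0.6, 0.3, -0.1]
opening: 0.0505
gripper_force: 0.0
```

```bash
cat >> h.py <<'E'
def rings(name,top=.034):
    st(); p,d,i=snap('wrist',name); W=cloud(name); o=ctrl.get_obs()['tool_pos']
    m=(abs(W[...,2]-top)<.003); n,l,s,c=cv2.connectedComponentsWithStats(m.astype(np.uint8))
    for k in range(1,n):
        q=W[l==k]; pt=np.ptp(q,axis=0)
        if s[k,4]>150 and .016<pt[0]<.03 and .016<pt[1]<.03:
            x=(q.min(0)+q.max(0))/2; print(c[k].round(),x.round(4),p[l==k].mean(0).round(),'move cm',((x-o)[:2]*100).round(2))
    return p,W
E
python3 - <<'E'
from h import *
rings('w8'); W=cloud('w8'); t=W[(abs(W[...,2]-.073)<.004)]; print('tray',len(t),t.mean(0) if len(t) else '')
E
```

```text
{'clock': 22.35, 'tool_pos': [0.4382, -0.0074, 0.1368], 'orientation': [-179.9425, 0.1505, -140.272], 'force': [0.6181, 0.2823, -0.1212], 'opening': 0.0505, 'gripper_force': 0.0}
[135.  89.] [ 0.4372 -0.1632  0.0339] [145. 147. 156.] move cm [ -0.15 -15.58]
[243. 132.] [ 0.4135 -0.0923  0.034 ] [ 85. 185. 192.] move cm [-2.53 -8.48]
[316. 235.] [ 0.4384 -0.0079  0.0338] [152. 154. 163.] move cm [-0.03 -0.04]
tray 245 [ 0.57038829 -0.15307577  0.07289445]
```

Emit:
{"api": "step_arm", "payload": {
  "moves": [
    [[0,0,-3.5,0,5],[0,0,-4,0,5],[0,0,-3,0,5],[0,0,-1.5,0,4],[0,0,0,0,3],[0,0,0,0,2],[0,0,0,0,1.5],[0,0,0,0,1.5],[0,0,0,0,1.5],[0,0,0,0,1.5]]
  ]
}}

```text
clock: 23.4
tool_pos: [0.4387, -0.0075, 0.0164]
orientation: [-180.0, 0.1, -140.3]
force: [0.4, 0.2, 5.6]
opening: 0.0211
gripper_force: 30.0
```

Emit:
{"api": "step_arm", "payload": {
  "moves": [
    [[0,0,2,0,1.5],[0,0,4,0,1.5],[0,0,4,0,1.5],[0,0,2,0,1.5],[0,0,0,0,1.5],[0,0,0,0,1.5]]
  ]
}}

```text
clock: 24.0
tool_pos: [0.4376, -0.0077, 0.1357]
orientation: [180.0, 0.1, -140.4]
force: [0.5, -0.5, -1.7]
opening: 0.0208
gripper_force: 30.0
```

Run:
```python
from h import *
st(); p,d,i=snap('top','top8'); a_=p[160:300,200:500]; cv2.imwrite('pics/s8.png',cv2.resize(a_,None,fx=2.6,fy=2.6,interpolation=cv2.INTER_CUBIC))
```

```text
{'clock': 24.0, 'tool_pos': [0.4376, -0.0077, 0.1357], 'orientation': [179.992, 0.0713, -140.3666], 'force': [0.4877, -0.5209, -1.6687], 'opening': 0.0208, 'gripper_force': 29.9998}
```

View pics/s8.png

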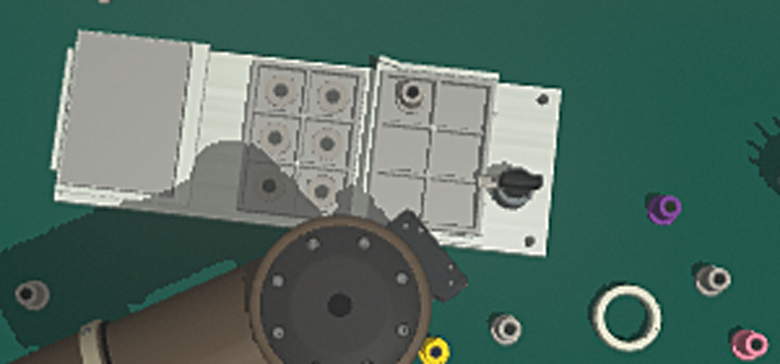

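Bushing B stands in its pocket at crop (411,95). Now C to pocket 2.

Emit:
{"api": "step_arm", "payload": {
  "moves": [
    [[3.5,-1.04,0,0,1.5],[3.5,-1.04,0,0,1.5],[3.5,-1.04,0,0,1.5],[3.5,-1.04,0,0,1.5],[3.5,-1.04,0,0,1.5],[0,0,0,0,1.5],[0,0,-3,0,1.5],[0,0,-2.5,0,1.5],[0,0,0,0,1.5],[0,0,0,0,1.5]]
  ]
}}

```text
clock: 25.05
tool_pos: [0.612, -0.06, 0.0796]
orientation: [179.9, -0.2, -140.3]
force: [-0.0, 0.1, 0.0]
opening: 0.0211
gripper_force: 30.0
```

Emit:
{"api": "step_arm", "payload": {
  "moves": [
    [[0.05,0,-0.9,0,1.5],[0,0,-0.9,0,1.5],[0,0,-0.6,0,1.5],[0,0,0,0,1.5],[0,0,0,0,2.4],[0,0,0,0,3],[0,0,0,0,3],[0,0,1,0,3],[0,0,3,0,4],[0,0,4,0,5]]
  ]
}}

```text
clock: 26.05
tool_pos: [0.6121, -0.06, 0.1365]
orientation: [179.9, -0.2, -140.4]
force: [1.4, 0.2, -0.4]
opening: 0.0406
gripper_force: 0.0
```

Emit:
{"api": "step_arm", "payload": {
  "moves": [
    [[0,0,0,0,5],[-1.7,4.05,0,0,5],[-1.7,4.05,0,0,5],[-1.7,4.05,0,0,5],[-1.7,4.05,0,0,5],[-1.7,4.05,0,0,5],[-1.7,4.05,0,0,5],[-1.7,4.05,0,0,5],[-1.7,4.05,0,0,5],[-1.7,4.05,0,0,5]]
  ]
}}

```text
clock: 27.05
tool_pos: [0.4596, 0.3065, 0.1377]
orientation: [180.0, 0.1, -140.3]
force: [1.6, 0.1, 0.8]
opening: 0.0497
gripper_force: 0.0
```

Emit:
{"api": "step_arm", "payload": {
  "moves": [
    [[0,0,0,0,5],[0,0,0,0,5],[0,0,0,0,5]]
  ]
}}

```text
clock: 27.35
tool_pos: [0.4604, 0.3043, 0.1369]
orientation: [180.0, 0.0, -140.4]
force: [0.1, -0.3, -1.0]
opening: 0.05
gripper_force: 0.0
```

Run:
```python
from h import *
rings('w9')
```

```text
{'clock': 27.35, 'tool_pos': [0.4604, 0.3043, 0.1369], 'orientation': [179.9989, 0.0161, -140.3572], 'force': [0.0928, -0.2849, -1.0411], 'opening': 0.05, 'gripper_force': 0.0}
[318. 237.] [0.4602 0.3058 0.0339] [167. 169. 175.] move cm [-0.04  0.19]
```

Emit:
{"api": "step_arm", "payload": {
  "moves": [
    [[0,0.15,-3.5,0,5],[0,0,-4,0,5],[0,0,-3,0,5],[0,0,-1.5,0,4],[0,0,0,0,3],[0,0,0,0,2],[0,0,0,0,1.5],[0,0,0,0,1.5],[0,0,0,0,1.5],[0,0,0,0,1.5]]
  ]
}}

```text
clock: 28.4
tool_pos: [0.461, 0.3066, 0.0178]
orientation: [-180.0, 0.1, -140.3]
force: [0.2, -2.0, 6.8]
opening: 0.0209
gripper_force: 30.0
```

Emit:
{"api": "step_arm", "payload": {
  "moves": [
    [[0,0,2,0,1.5],[0,0,4,0,1.5],[0,0,4,0,1.5],[0,0,2,0,1.5],[0,0,0,0,1.5],[0,0,0,0,1.5]]
  ]
}}

```text
clock: 29.0
tool_pos: [0.46, 0.3062, 0.1368]
orientation: [180.0, 0.1, -140.4]
force: [-0.2, 0.2, -1.3]
opening: 0.021
gripper_force: 30.0
```

Emit:
{"api": "step_arm", "payload": {
  "moves": [
    [[1.16,-4.0,0,0,1.5],[1.16,-4.0,0,0,1.5],[1.16,-4.0,0,0,1.5],[1.16,-4.0,0,0,1.5],[1.16,-4.0,0,0,1.5],[1.16,-4.0,0,0,1.5],[1.16,-4.0,0,0,1.5],[1.16,-4.0,0,0,1.5],[1.16,-4.0,0,0,1.5],[0,0,0,0,1.5]]
  ]
}}

```text
clock: 30.0
tool_pos: [0.5643, -0.0578, 0.1345]
orientation: [179.9, -0.2, -140.6]
force: [-1.3, 0.9, -0.8]
opening: 0.0211
gripper_force: 30.0
```

Emit:
{"api": "step_arm", "payload": {
  "moves": [
    [[0,0,0,0,1.5],[0,0,0,0,1.5]]
  ]
}}

```text
clock: 30.2
tool_pos: [0.5639, -0.0535, 0.1355]
orientation: [179.9, -0.1, -140.4]
force: [0.4, -0.5, -0.5]
opening: 0.0212
gripper_force: 30.0
```

Emit:
{"api": "step_arm", "payload": {
  "moves": [
    [[0.1,-0.1,-3,0,1.5],[0,0,-2.5,0,1.5],[0,0,-0.8,0,1.5],[0,0,-0.8,0,1.5],[0,0,-0.7,0,1.5],[0,0,0,0,1.5],[0,0,0,0,1.5]]
  ]
}}

```text
clock: 30.9
tool_pos: [0.5661, -0.0547, 0.0592]
orientation: [-180.0, 0.0, -140.3]
force: [-0.3, -0.1, -0.1]
opening: 0.0211
gripper_force: 30.0
```

Emit:
{"api": "step_arm", "payload": {
  "moves": [
    [[0,0,0,0,2.4],[0,0,0,0,3],[0,0,0,0,3],[0,0,1,0,3],[0,0,3,0,4],[0,0,4,0,5],[0,0,0,0,5]]
  ]
}}

```text
clock: 31.6
tool_pos: [0.5693, -0.0546, 0.1449]
orientation: [-179.7, 0.4, -140.3]
force: [0.5, 1.0, 0.8]
opening: 0.047
gripper_force: 0.0
```

Emit:
{"api": "step_arm", "payload": {
  "moves": [
    [[-3.2,-2.7,0,0,5],[-3.2,-2.7,0,0,5],[-3.2,-2.7,0,0,5],[-3.2,-2.7,0,0,5],[0,0,0,0,5],[0,0,0,0,5],[0,0,0,0,5]]
  ]
}}

```text
clock: 32.3
tool_pos: [0.4387, -0.1627, 0.1393]
orientation: [-179.9, 0.1, -140.3]
force: [0.8, 0.1, 0.5]
opening: 0.0502
gripper_force: 0.0
```

Run:
```python
from h import *
rings('w10')
```

```text
{'clock': 32.3, 'tool_pos': [0.4387, -0.1627, 0.1393], 'orientation': [-179.9367, 0.0661, -140.3426], 'force': [0.7507, 0.1316, 0.5175], 'opening': 0.0502, 'gripper_force': 0.0}
[ 36. 107.] [ 0.4899 -0.3645  0.0338] [131. 134. 142.] move cm [  5.12 -20.2 ]
[ 49. 226.] [ 0.559  -0.3179  0.0338] [128.  49. 104.] move cm [ 12.03 -15.54]
[317. 233.] [ 0.4374 -0.1635  0.0339] [151. 154. 163.] move cm [-0.13 -0.1 ]
[409. 267.] [ 0.4136 -0.0927  0.0339] [ 56. 144. 162.] move cm [-2.51  6.98]
```

Emit:
{"api": "step_arm", "payload": {
  "moves": [
    [[-0.1,-0.1,-3.7,0,5],[0,0,-4,0,5],[0,0,-3,0,5],[0,0,-1.6,0,4],[0,0,0,0,3],[0,0,0,0,2],[0,0,0,0,1.5],[0,0,0,0,1.5],[0,0,0,0,1.5],[0,0,0,0,1.5]]
  ]
}}

```text
clock: 33.35
tool_pos: [0.4376, -0.1637, 0.0165]
orientation: [-179.9, 0.1, -140.3]
force: [-1.6, 3.0, 6.8]
opening: 0.021
gripper_force: 30.0
```

Emit:
{"api": "step_arm", "payload": {
  "moves": [
    [[0,0,2,0,1.5],[0,0,4,0,1.5],[0,0,4,0,1.5],[0,0,2,0,1.5],[0,0,0,0,1.5],[0,0,0,0,1.5]]
  ]
}}

```text
clock: 33.95
tool_pos: [0.4365, -0.1637, 0.1358]
orientation: [-180.0, 0.1, -140.4]
force: [-0.3, 0.7, -1.2]
opening: 0.0212
gripper_force: 30.0
```

Emit:
{"api": "step_arm", "payload": {
  "moves": [
    [[3.42,1.04,0,0,1.5],[3.42,1.04,0,0,1.5],[3.42,1.04,0,0,1.5],[3.42,1.04,0,0,1.5],[3.42,1.04,0,0,1.5],[0,0,0,0,1.5],[0,0,0,0,1.5],[0,0,0,0,1.5]]
  ]
}}

```text
clock: 34.75
tool_pos: [0.6063, -0.112, 0.1341]
orientation: [179.9, -0.1, -140.4]
force: [0.3, 0.0, -1.5]
opening: 0.021
gripper_force: 30.0
```

Emit:
{"api": "step_arm", "payload": {
  "moves": [
    [[0.15,0.05,-3,0,1.5],[0,0,-2.5,0,1.5],[0,0,-0.8,0,1.5],[0,0,-0.8,0,1.5],[0,0,-0.6,0,1.5],[0,0,0,0,1.5],[0,0,0,0,1.5]]
  ]
}}

```text
clock: 35.45
tool_pos: [0.6096, -0.1114, 0.0593]
orientation: [-180.0, 0.0, -140.3]
force: [0.6, 0.4, 0.6]
opening: 0.0214
gripper_force: 30.0
```

Emit:
{"api": "step_arm", "payload": {
  "moves": [
    [[0,0,0,0,2.4],[0,0,0,0,3],[0,0,0,0,3],[0,0,1,0,3],[0,0,3,0,4],[0,0,4,0,5],[0,0,4,0,5],[0,0,0,0,5]]
  ]
}}

```text
clock: 36.25
tool_pos: [0.6127, -0.1116, 0.1861]
orientation: [-179.6, 0.5, -140.3]
force: [0.3, 1.3, -0.1]
opening: 0.0494
gripper_force: 0.0
```

Emit:
{"api": "step_arm", "payload": {
  "moves": [
    [[-1.1,-2.3,0,0.1428,4],[-1.1,-2.3,0,0.1428,4],[-1.1,-2.3,0,0.1428,4],[-1.1,-2.3,0,0.1428,4],[-1.1,-2.3,0,0.1428,4],[-1.1,-2.3,0,0.1428,4],[-1.1,-2.3,0,0.1428,4],[-1.1,-2.3,0,0.1428,4],[-1.1,-2.3,0,0.1428,4],[-1.1,-2.3,0,0.1428,4]]
  ]
}}

```text
clock: 37.25
tool_pos: [0.4988, -0.3423, 0.1794]
orientation: [-180.0, -0.0, -58.2]
force: [0.4, -0.2, -0.4]
opening: 0.0397
gripper_force: 0.0
```

Emit:
{"api": "step_arm", "payload": {
  "moves": [
    [[-1.1,-2.3,0,0.1428,4],[0,0,0,0,4],[0,0,0,0,4],[0,0,0,0,4]]
  ]
}}

```text
clock: 37.65
tool_pos: [0.4885, -0.364, 0.1789]
orientation: [-180.0, -0.0, -50.4]
force: [0.6, -0.1, 0.1]
opening: 0.0397
gripper_force: 0.0
```

Run:
```python
from h import *
rings('w11')
p,d,i=snap('top','top11'); W=cloud('top11'); q=W.reshape(-1,3); s=ts(q)
m=((W[...,2]>.068)&(W[...,2]<.078)).astype(np.uint8); n,l,t,c=cv2.connectedComponentsWithStats(m)
for k in range(1,n):
    z=ts(W[l==k]).mean(0)
    if abs(z[0])<.08 and -.185<z[1]<-.06: print(t[k,4],z.round(4),(z-[0,-.127]).round(3))
a_=p[160:300,200:540]; cv2.imwrite('pics/s11.png',cv2.resize(a_,None,fx=2.3,fy=2.3,interpolation=cv2.INTER_CUBIC))
```

```text
{'clock': 37.65, 'tool_pos': [0.4885, -0.364, 0.1789], 'orientation': [-179.983, -0.0224, -50.4448], 'force': [0.6108, -0.1205, 0.1156], 'opening': 0.0397, 'gripper_force': 0.0}
[218. 211.] [ 0.5594 -0.3187  0.0338] [92. 38. 74.] move cm [7.08 4.51]
[318. 220.] [ 0.4901 -0.365   0.0338] [ 98. 100. 107.] move cm [ 0.16 -0.13]
[400. 235.] [ 0.4284 -0.3998  0.0336] [181. 164. 197.] move cm [-6.02 -3.6 ]
60 [ 0.0481 -0.1036] [0.048 0.023]
63 [ 0.0003 -0.1032] [0.    0.024]
60 [ 0.002  -0.1544] [ 0.002 -0.027]
57 [-0.0466 -0.1023] [-0.047  0.025]
```

View pics/s11.png

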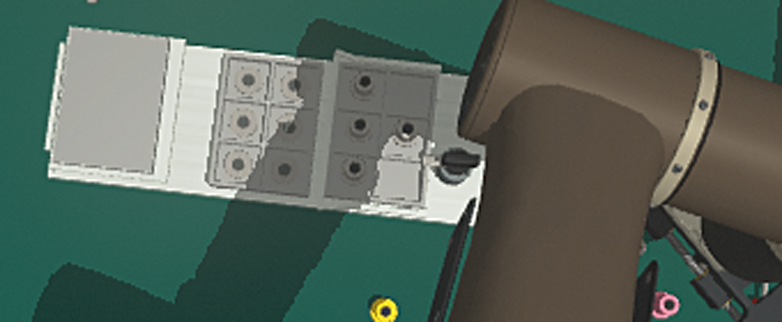

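Four bushings stand in their pockets at crop (365,82), (360,125), (355,168) and (407,128). Now the last one, the gray bushing at (0.490,-0.365) between the purple and the pink.

Emit:
{"api": "step_arm", "payload": {
  "moves": [
    [[0.15,-0.1,-4,0,4],[0,0,-4,0,4],[0,0,-4,0,4],[0,0,-3,0,4],[0,0,-1.2,0,4],[0,0,0,0,3],[0,0,0,0,2],[0,0,0,0,1.5],[0,0,0,0,1.5],[0,0,0,0,1.5]]
  ]
}}

```text
clock: 38.75
tool_pos: [0.491, -0.3658, 0.0184]
orientation: [-179.9, -0.2, -50.3]
force: [-0.2, 1.7, 6.1]
opening: 0.0213
gripper_force: 30.0
```

Emit:
{"api": "step_arm", "payload": {
  "moves": [
    [[0,0,0,0,1.5],[0,0,2,0,1.5],[0,0,4,0,1.5],[0,0,4,0,1.5],[0,0,4,0,1.5],[0,0,0,0,1.5],[0,0,0,0,1.5]]
  ]
}}

```text
clock: 39.45
tool_pos: [0.4901, -0.3654, 0.1581]
orientation: [-179.9, -0.1, -50.4]
force: [-0.3, 0.2, -1.4]
opening: 0.0209
gripper_force: 30.0
```

Emit:
{"api": "step_arm", "payload": {
  "moves": [
    [[2.08,3.12,0,0,1.5],[2.08,3.12,0,0,1.5],[2.08,3.12,0,0,1.5],[2.08,3.12,0,0,1.5],[2.08,3.12,0,0,1.5],[2.08,3.12,0,0,1.5],[2.08,3.12,0,0,1.5],[2.08,3.12,0,0,1.5],[0,0,0,0,1.5],[0,0,0,0,1.5]]
  ]
}}

```text
clock: 40.45
tool_pos: [0.6554, -0.1147, 0.1545]
orientation: [179.9, 0.1, -50.3]
force: [0.0, -0.0, -0.3]
opening: 0.0208
gripper_force: 30.0
```

Emit:
{"api": "step_arm", "payload": {
  "moves": [
    [[0,0,-3,0,1.5],[0,0,-3,0,1.5],[0,0,-1.5,0,1.5],[0,0,0,0,1.5],[0,0,0,0,1.5]]
  ]
}}

```text
clock: 40.95
tool_pos: [0.6563, -0.1164, 0.0821]
orientation: [180.0, -0.0, -50.4]
force: [-0.6, -0.5, 0.6]
opening: 0.021
gripper_force: 30.0
```

Target z ≈ 0.058, so 2.4 cm lower, then release and rise well clear.

Emit:
{"api": "step_arm", "payload": {
  "moves": [
    [[0,0,-0.9,0,1.5],[0,0,-0.9,0,1.5],[0,0,-0.5,0,1.5],[0,0,0,0,1.5],[0,0,0,0,2.4],[0,0,0,0,3],[0,0,0,0,3],[0,0,1,0,3],[0,0,3,0,4],[0,0,4,0,4]]
  ]
}}

```text
clock: 41.95
tool_pos: [0.6549, -0.1157, 0.1383]
orientation: [179.8, 0.1, -50.4]
force: [0.8, -0.1, -0.7]
opening: 0.0383
gripper_force: 0.0
```

Emit:
{"api": "step_arm", "payload": {
  "moves": [
    [[0,0,4,0,5],[0,4,0,0,5],[0,4,0,0,5],[0,4,0,0,5],[0,4,0,0,5],[0,4,0,0,5],[0,4,0,0,5],[0,4,0,0,5],[0,0,0,0,5],[0,0,0,0,5]]
  ]
}}

```text
clock: 42.95
tool_pos: [0.656, 0.1654, 0.1792]
orientation: [-180.0, -0.0, -50.2]
force: [-0.3, -0.3, -0.0]
opening: 0.0498
gripper_force: 0.0
```

Run:
```python
from h import *
st(); p,d,i=snap('top','top12'); W=cloud('top12')
m=((W[...,2]>.068)&(W[...,2]<.078)).astype(np.uint8); n,l,t,c=cv2.connectedComponentsWithStats(m)
for k in range(1,n):
    z=ts(W[l==k]).mean(0)
    if abs(z[0])<.08 and -.185<z[1]<-.06: print(t[k,4],(z-[0,-.127]).round(3))
b=snap('scene','scene12')[0]
cv2.imwrite('pics/s12.png',np.hstack([cv2.resize(p[160:300,220:500],(400,400)),cv2.resize(b[160:340,240:460],(400,400))]))
```

```text
{'clock': 42.95, 'tool_pos': [0.656, 0.1654, 0.1792], 'orientation': [-179.9754, -0.0101, -50.238], 'force': [-0.2833, -0.3091, -0.0203], 'opening': 0.0498, 'gripper_force': 0.0}
60 [0.048 0.023]
63 [ 0.049 -0.026]
61 [0.    0.024]
58 [ 0.002 -0.027]
57 [-0.046  0.025]
```

View pics/s12.png

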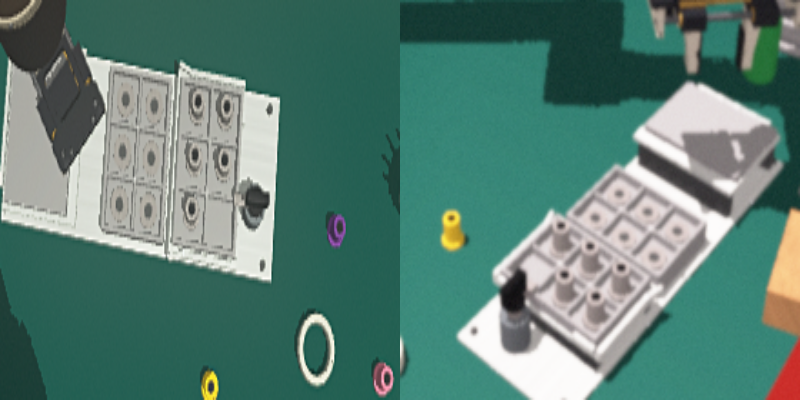

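All five bushings stand upright in pockets, the keeper is over the rim, the cover lies on the rest and the arm is clear.

```bash
python3 -c "
from plant import close_job
print(close_job())"
```

```text
the job is handed in; nothing more can be done
None
```

The job is handed in; the hand-in gave no verdict, but my last pictures show the cover flat on the rest, the tray home on the deck, the knob latched over its rim, and all five steel bushings upright in separate pockets.

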